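# Set vacuum fittings into the kit rack in reverse order

### The job

Move all four fittings from the steel store rack to the wooden kit rack, one to a pocket, standing upright on the pocket floor, in reverse order: the fitting nearest the raised end block of the store rack goes into the pocket farthest from the kit rack's raised end block, and so on along the row. Set each one down; do not drop one or tip one over.

Things in the scene. Friction and masses are not known exactly. Their poses are not given: they have to be found in the camera images.
- nipple: Straight pipe nipple, plain metal, 70 mm tall: a 26 mm tube between the foot and an equal round top flange, 40 mm across, from 58 to 70 mm above its origin. Round, so its yaw means nothing. About 0.2 kg. Loose; foot: round flange 40 mm across, 8 mm thick. Origin: centre of its underside, z up. Starts upright on its pad, origin 7 mm above the table.
- tee: Metal tee, 72 mm tall, 0.28 kg: 26 mm tube, round top flange 40 mm across from 60 to 72 mm up, side branch along its +x, 32 mm up, its 30 mm end flange 33 mm from the upright axis. Branch starts towards the end block within 0.3 rad; may end any way. Loose; foot: round flange 40 mm across, 8 mm thick. Origin: centre of its underside, z up. Starts upright on its pad, origin 7 mm above the table.
- reducer: Conical reducer, plain metal, 58 mm tall, the shortest: a cone from the foot up to a neck, with a round top flange 28 mm across from 44 to 58 mm above its origin. Round. About 0.17 kg. Loose; foot: round flange 40 mm across, 8 mm thick. Origin: centre of its underside, z up. Starts upright on its pad, origin 7 mm above the table.
- valve: Small hand valve, 82 mm tall, the tallest: a square 34 mm metal body from 8 to 50 mm, topped by a round black hand knob 32 mm across (36 mm over its look-only ribs) from 62 to 82 mm above its origin, rigid with the body. About 0.33 kg. Loose; foot: round flange 40 mm across, 8 mm thick. Origin: centre of its underside, z up. Starts upright on its pad, origin 7 mm above the table.
- pad_nipple: Fixed cork pad, 50 x 50 x 4 mm, in the store rack, the one the nipple stands on at the start (centred, within the noise); it stays there and so marks where that fitting came from. Origin: centre of its underside, 3 mm above the table; its top is at 7 mm. All four pads look alike; axes as the store rack's.
- pad_tee: Fixed cork pad, 50 x 50 x 4 mm, in the store rack, the one the tee stands on at the start (centred, within the noise); it stays there and so marks where that fitting came from. Origin: centre of its underside, 3 mm above the table; its top is at 7 mm. All four pads look alike; axes as the store rack's.
- pad_reducer: Fixed cork pad, 50 x 50 x 4 mm, in the store rack, the one the reducer stands on at the start (centred, within the noise); it stays there and so marks where that fitting came from. Origin: centre of its underside, 3 mm above the table; its top is at 7 mm. All four pads look alike; axes as the store rack's.
- pad_valve: Fixed cork pad, 50 x 50 x 4 mm, in the store rack, the one the valve stands on at the start (centred, within the noise); it stays there and so marks where that fitting came from. Origin: centre of its underside, 3 mm above the table; its top is at 7 mm. All four pads look alike; axes as the store rack's.
- store: Store rack: fixed steel tray, 276 x 72 mm, rim 10 mm high, floor 3 mm. Fittings stand in a row along its x, on cork pads at x = -96, -32, 32, 96 mm, y = 0. A raised dark end block (20 x 72 mm, 36 mm tall) stands at its +x end, x = 150. Origin: centre of the underside, on the table. At any yaw, left or right.
- kit: Kit rack: fixed, wooden, 272 x 72 mm, four square 56 mm pockets in a row along its x, centred at x = -96, -32, 32, 96 mm, y = 0; floor 4 mm, walls 8 mm thick, top 12 mm above the table. From store x = 96 to x = -96 here, from 32 to -32, etc. A raised dark end block (20 x 72 mm, 36 mm tall) stands at its +x end, x = 150. Origin: centre of the underside, on the table. At any yaw, left or right.
There are look-alikes about, which are no part of the job. What is shaped like the tee but green or red is not meant.

How it is judged:
By the outcome, as a careful person would: the job done as asked, in the order asked, and still so for the second after the job is handed in, with the robot touching nothing.
It also fails if it takes over 120 s, if anything falls off the work surface, if the arm or the gripper's body presses on something with over 40 N, if the wrist force passes 120 N, or if a joint passes its speed limit or range.

### The arm

A 6-joint arm with a two-finger parallel gripper is mounted at the origin on the work surface. World frame = base frame: x ahead of the robot, y to its left, z up, the work surface at z = 0. Lengths are in mm, angles in degrees, forces in N, time in s.
With the tool pointing down it reaches from about 375 to 900 mm from the base axis. Payload 3.1 kg.
Tool frame: the origin (TCP) lies midway between the tips of the shut fingers; the grasp point (between the pads) lies 19 mm behind it; z points along the fingers, y is the line along which they close (so a half turn about z gives the same grasp; the last joint's range is limited). The gripper opens to 85 mm and grips with 20 to 120 N. Pads are 22 mm wide; open, the fingers measure 114 mm over their backs; the gripper's body (76 mm by 85 mm) begins 54 mm behind the grasp point. The pads swing forward as they close: fully open they stand 13 mm farther back than shut.
Start: joints at [-83.623, 30.224, 82.088, -0, 67.689, -10.227], TCP at [178.624, -598.908, 231.31] pointing down, gripper open.
Joint ranges: [-176.69, 176.69], [-43.24, 126.21], [12.49, 139.97], [-82, 262], [0, 151.66], [-163.58, 163.58]. Speed limits (degrees/s): [159.86, 159.86, 180, 180, 180, 180].

### API

Orientations are given as a 3x3 rotation matrix whose columns are the frame's x, y, z axes.
In Python, from station import robot gives the robot as it stands. The module is installed in compiled form; this text tells all that it offers.
- The arm moves only by the tool play_rows, never from a script. Its argument "moves" is a list of rows, each an object with "travel": the shift along the tool's x, y, z in normalised numbers (1 is 0.6 m), a list of three; "spin": the turn about the tool's z in normalised numbers (1 is pi/2 rad). In form: [{"travel": [x, y, z], "spin": spin}, ...]. A call has 1 to 8 rows; each row is the pose to reach, as a shift and turn from the pose commanded when the call began, along the tool's axes at that moment; what a row does not reach only later rows make up. A row lasts 1/8 s, in which the tool goes at most 62.5 mm and 10.7 degrees, less where a joint would pass 70% of its speed; a pose out of reach is approached as far as the arm can. Shift and turn numbers lie between -1 and 1, and a call with a number outside is refused. A call with a gripper value outside its range is refused whole. "jaw" is the opening, from 0 (shut) to 1 (fully open), set as the call begins (left out, the last holds). The fingers move at their own pace and stop on an object; "force" is the grip in N (left out, the last holds). Time passes only in rows, so rows that repeat a pose let the fingers close. It gives the time, the measured TCP pose, the force, the opening and the grip force at its end, in the units of the state.
- robot.read_state(): the state, without advancing time (a new reading comes with each control period).
- robot.grab_frame(name): name is "scene" or "top"; returns the picture (384x512x3 uint8, red, green, blue); there is no depth.
- robot.calibration(name): a dict with "mtx" (3x3 intrinsics, pixels), "R" (3x3) and "t" (3): a world point X has camera coordinates R X + t. Camera axes: x right, y down, z forward; pixel columns grow to the right and rows downward; lengths in mm; the calibration is good to about 2 mm. A picture is of the moment at which its call begins. calibration takes no time and is no camera call.
- robot.finish_job(): hands the job in; it is judged then, once.
The state is a dict: "time_s": time; "joint_positions": joint angles; "qd": joint speeds; "joint_torque": joint torques, N m; "position": TCP position; "orientation": TCP orientation; "force": force on the tool from outside, world axes, zero at the start; "ft_torque": the same for the moment, N m; "finger_gap": opening from 0.0 (shut) to 1.0 (fully open); "gripper_force": force on a finger pad.
Only numpy, scipy, OpenCV 4.12 (cv2) and the standard library are available. Lean on these libraries where they do the work, as an engineer would, in place of code of your own. Each camera call takes 0.05 s, during which the arm holds its last target. There are 200 camera calls.

## Working session

There is one attempt and no reset: what is moved stays moved. The work goes in short steps, Python scripts to look and compute and a tool call to move; the robot and the scene stay as the last step left them, time stands still between calls to the robot, and variables do not carry over. Pictures are saved under pics/ and viewed, at most 14 in all, crops included, and the job is handed in when it is done.

Besides the shell and the picture viewer there is one more tool, called as a command line: name --argument value ..., lists and objects as JSON in quotes. play_rows: Moves the arm, as the interface text tells. Its arguments: {"type":"object","properties":{"moves":{"type":"array"},"jaw":{"type":"number"},"force":{"type":"number"}},"required":["moves"]}

```bash
mkdir -p pics; python3 - <<'E'
from station import robot
import cv2,numpy as np
for n in("scene","top"):
    im=robot.grab_frame(n); cv2.imwrite(f"pics/{n}0.png",cv2.resize(im[:,:,::-1],(800,600),interpolation=cv2.INTER_CUBIC))
    cv2.imwrite(f"pics/raw_{n}0.png",im[:,:,::-1])
    c=robot.calibration(n);print(n,np.round(c["mtx"],1).tolist(),np.round(c["R"],3).tolist(),np.round(c["t"],1).tolist())
print(robot.read_state())
E
```

```text
scene [[433.9, 0.0, 252.6], [0.0, 433.9, 192.1], [0.0, 0.0, 1.0]] [[0.377, 0.926, 0.013], [0.554, -0.215, -0.804], [-0.742, 0.31, -0.594]] [-189.5, -227.4, 1508.3]
top [[379.7, 0.0, 253.6], [0.0, 379.7, 192.2], [0.0, 0.0, 1.0]] [[0.03, -1.0, -0.001], [-0.983, -0.03, -0.179], [0.179, 0.006, -0.984]] [-36.7, 473.6, 706.1]
{'time_s': 0.1, 'joint_positions': array([-8.36239140e+01,  3.02741288e+01,  8.21504773e+01, -4.90037860e-04,
        6.76886251e+01, -1.02277184e+01]), 'qd': array([-0.05636355, -0.11656341, -0.07211873,  0.08192101,  0.09922238,
       -0.01961994]), 'joint_torque': array([ 6.43901676e-04, -4.43303919e+01, -1.78586537e+01, -2.75717193e-04,
        3.86300831e-03, -8.01145092e-06]), 'position': array([ 178.54292089, -598.27451805,  230.41826752]), 'orientation': array([[ 9.58302712e-01,  2.85754897e-01, -2.27334971e-04],
       [ 2.85754781e-01, -9.58300762e-01,  1.96315312e-03],
       [ 3.43125340e-04, -1.94625701e-03, -9.99998047e-01]]), 'force': array([-0.3384019 ,  0.14626045,  0.08704751]), 'ft_torque': array([ 0.0716697 ,  0.00242217, -0.00743809]), 'gripper_force': 0.0, 'finger_gap': 1.0037662895798618}
```

View pics/scene0.png

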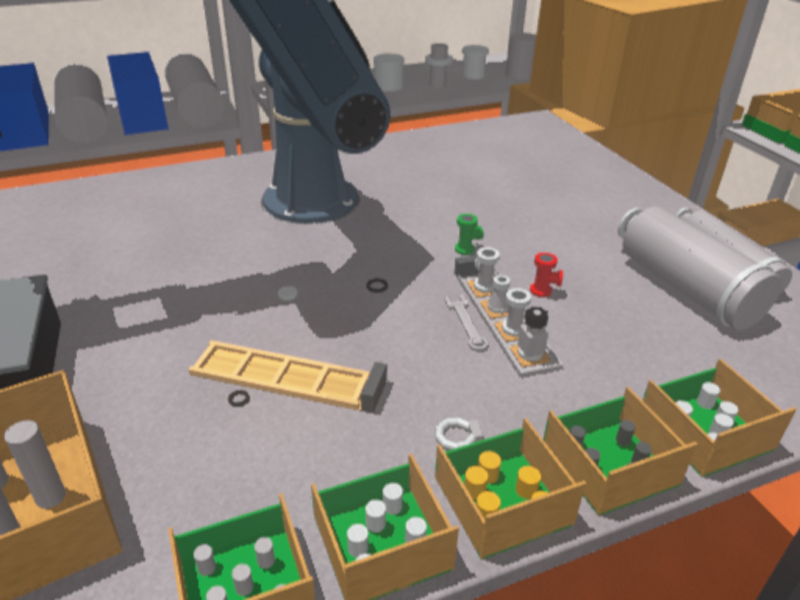

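View pics/top0.png

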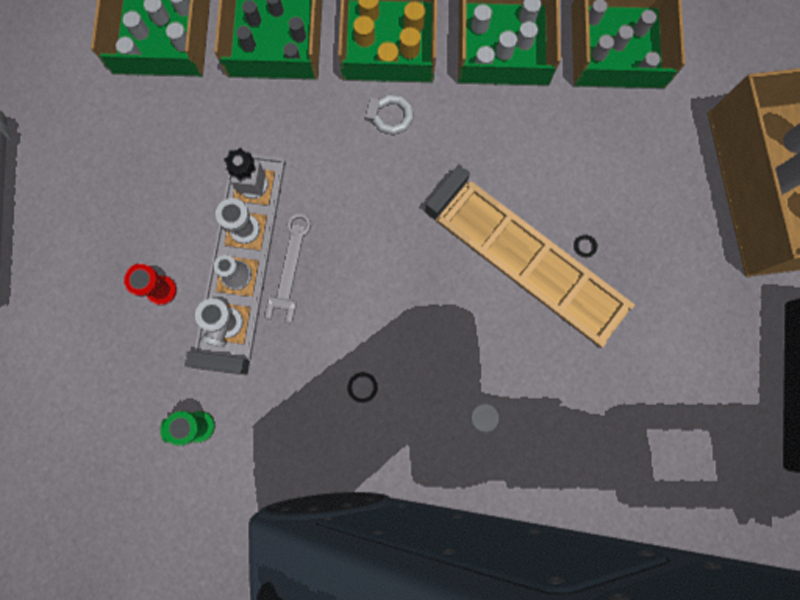

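The top view shows the store rack on the left. From its end block (217,360) the order is tee (212,315), reducer (225,266), nipple (232,214), valve (240,163). The kit rack's end block is at (446,190).

Possible confusions in the top view:
- Plain tee at (212,315): the one I want.
- Red tee at (142,280) and green tee at (185,428): not meant.
- Loose ring at (390,115) and the cylinders in the bins: not part of the job.

Next I take a close crop of each rack.

```bash
python3 - <<'E'
import cv2
im=cv2.imread("pics/raw_top0.png")
cv2.imwrite("pics/c_store.png",cv2.resize(im[90:245,100:205],None,fx=3.8,fy=3.8,interpolation=cv2.INTER_CUBIC)) 
cv2.imwrite("pics/c_kit.png",cv2.resize(im[100:228,262:412],None,fx=4.6,fy=4.6,interpolation=cv2.INTER_CUBIC))
E
```

```text
(no output)
```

View pics/c_store.png

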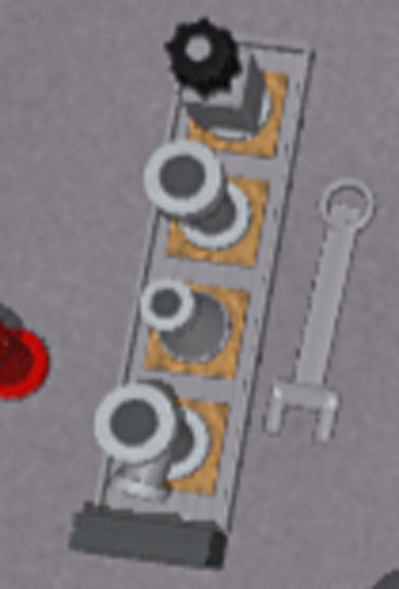

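View pics/c_kit.png

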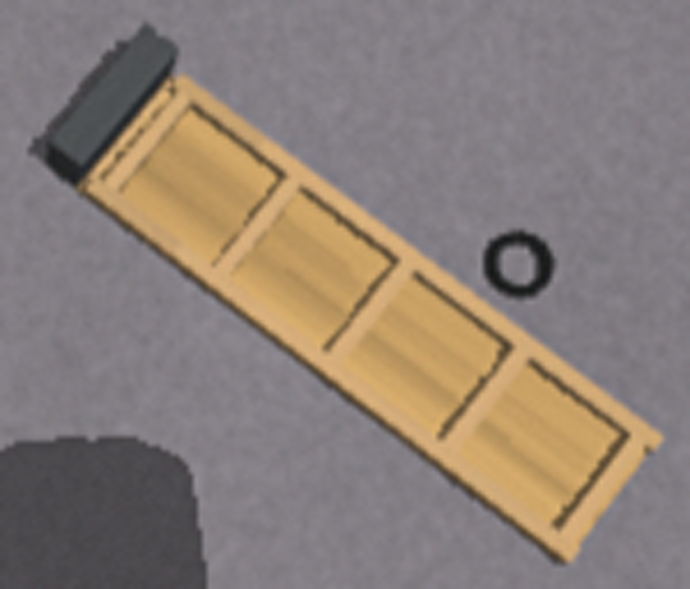

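The store crop confirms the tee: plain metal, with its branch pointing at the dark block. Now I fit both rack poses and the flange tops.

```bash
cat > h.py <<'E'
import numpy as np,cv2
from station import robot
from scipy.optimize import least_squares
C={n:robot.calibration(n) for n in("scene","top")}
def proj(n,X):
    c=C[n];p=(np.asarray(X,float)@np.array(c["R"]).T+c["t"])@np.array(c["mtx"]).T
    return p[:,:2]/p[:,2:]
def back(n,uv,z):
    c=C[n];R=np.array(c["R"]);o=-R.T@c["t"];d=R.T@np.linalg.solve(c["mtx"],[*uv,1]);return (o+d*(z-o[2])/d[2])[:2]
def place(p,L):
    L=np.atleast_2d(L);c,s=np.cos(p[2]),np.sin(p[2]);return L@np.array([[c,s],[-s,c]])+p[:2]
def unc(c,s,off): return (np.asarray(c,float)+.5)/s-.5+off
E
cat > m.py <<'E'
from h import *
so=(3.8,np.array([100,90]));ko=(4.6,np.array([262,100]))
S=[((288,73),-121,25),((275,157),-71,25),((270,180),-57,25),((255,267),-7,25),((168,257),-7,-25),((248,292),7,25),((233,380),57,25),((229,403),71,25),((214,495),121,25)]
K=[((663,437),-136,-36),((572,560),-136,36),((193,103),124,-28),((285,180),68,-28),((302,188),60,-28),((397,262),4,-28),((415,272),-4,-28),((512,348),-60,-28),((530,360),-68,-28),((628,433),-124,-28),((557,527),-124,28)]
P={}
for nm,D,o,z,y0 in(("store",S,so,7,np.pi),("kit",K,ko,12,.9)):
    w=np.array([back("top",unc(d[0],*o),z) for d in D]);L=np.array([d[1:] for d in D],float)
    r=least_squares(lambda p:(place(p,L)-w).ravel(),[*w.mean(0),y0],loss="soft_l1",x_scale=[100,100,1]);P[nm]=r.x
    print(nm,r.x.round(3),np.degrees(r.x[2]).round(1));print((place(r.x,L)-w).round(1).tolist())
tops=dict(tee=((134,423),79,96),reducer=((167,305),65,32),nipple=((183,177),77,-32),valve=((203,56),89,-96))
for k,(c,z,x) in tops.items(): print(k,back("top",unc(c,*so),z).round(1),"pad",place(P["store"],[x,0])[0].round(1),"kit",place(P["kit"],[-x,0])[0].round(1))
im=cv2.imread("pics/raw_scene0.png");big=cv2.resize(im,None,fx=5,fy=5,interpolation=cv2.INTER_CUBIC)
def dr(p,pts,z):
    q=proj("scene",np.c_[place(p,pts),np.full(len(pts),z)]);cv2.polylines(big,[((q+.5)*5-.5).astype(int)],True,(255,0,255),1)
sq=np.array([[-1,-1],[1,-1],[1,1],[-1,1]])
for x in(-96,-32,32,96):
    dr(P["store"],sq*25+[x,0],7);dr(P["kit"],sq*28+[x,0],12)
dr(P["kit"],sq*[136,36],12)
for k,(c,z,x) in tops.items():
    b=back("top",unc(c,*so),z);a=np.linspace(0,6.28,24);r={"reducer":14,"valve":16}.get(k,20)
    q=proj("scene",np.c_[b[0]+r*np.cos(a),b[1]+r*np.sin(a),np.full(24,z)]);cv2.polylines(big,[((q+.5)*5-.5).astype(int)],True,(0,255,255),1)
a=cv2.resize(big[770:1200,1400:1820],(585,600));b=cv2.resize(big[1080:1320,590:1260],(800,287))
cv2.imwrite("pics/ov.png",a);cv2.imwrite("pics/ov2.png",b)
np.savez("P.npz",**P)
E
python3 m.py
```

```text
store [540.245 188.282   3.041] 174.2
[[-0.3, -0.5], [-0.0, 0.6], [-0.4, 0.1], [0.2, 0.4], [1.0, 1.6], [0.6, -1.1], [0.3, -0.6], [-0.9, -0.4], [-0.3, 0.3]]
kit [ 537.477 -204.089    0.926] 53.1
[[-0.1, -0.2], [-1.4, 0.7], [-0.6, 1.9], [1.6, -0.5], [0.4, 0.9], [0.5, -0.9], [0.1, 0.8], [0.5, -0.9], [1.0, 0.7], [-0.6, -1.3], [-2.2, -0.6]]
tee [444.7 198.5] pad [444.7 198. ] kit [ 479.8 -280.8]
reducer [507.9 191.5] pad [508.4 191.5] kit [ 518.3 -229.7]
nipple [572.1 185.2] pad [572.1 185.1] kit [ 556.7 -178.5]
valve [632.5 176.5] pad [635.8 178.6] kit [ 595.2 -127.4]
```

View pics/ov.png

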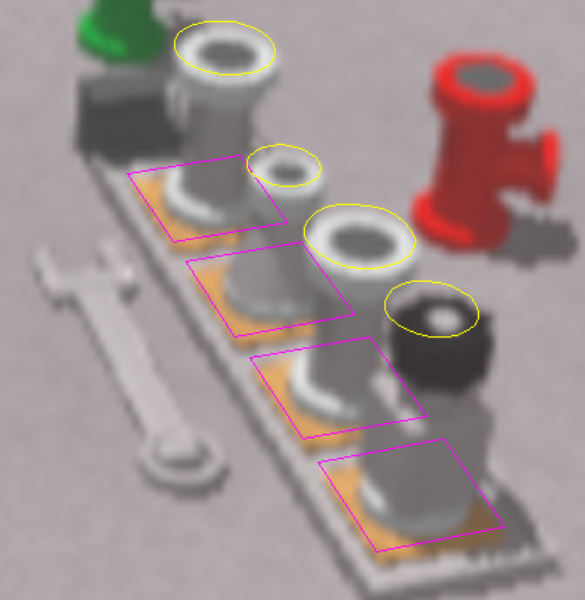

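View pics/ov2.png

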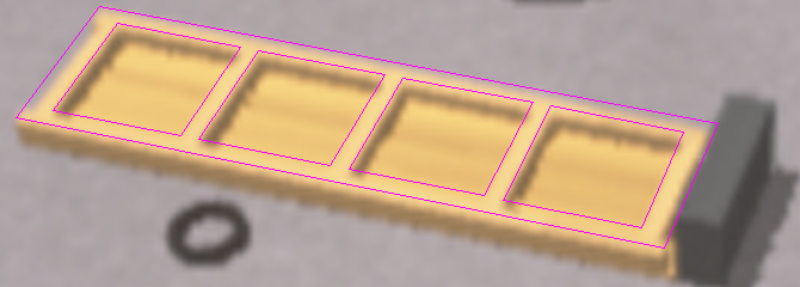

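The overlay in the scene view agrees with the fit to about 2 mm, for both the pads and the pockets. The fits stand, so I move.

```bash
cat > go.py <<'E'
# usage: go.py x,y,z,yaw(deg of tool y) ... -> travel(m), spin(rad) from current pose
import sys;from h import *
s=robot.read_state();R=s["orientation"];y0=np.degrees(np.arctan2(R[1,1],R[0,1]))
R=np.array([[-np.sin(np.radians(y0)),np.cos(np.radians(y0)),0],[np.cos(np.radians(y0)),np.sin(np.radians(y0)),0],[0,0,-1]]).T
R=np.c_[np.cross([np.cos(np.radians(y0)),np.sin(np.radians(y0)),0],[0,0,-1]),[np.cos(np.radians(y0)),np.sin(np.radians(y0)),0],[0,0,-1]]
for a in sys.argv[1:]:
    g=np.array(eval(a),float);print(a,(R.T@(g[:3]-s["position"])/1e3).round(4).tolist(),round(-np.radians((g[3]-y0+180)%360-180),3))
print(round(s["time_s"],2),s["position"].round(1),round(y0,1),s["joint_positions"].round(0),s["force"].round(1),round(s["finger_gap"],3),round(s["gripper_force"],1))
E
sed -i '/^R=np.array/d' go.py; sed -i '/^s=/!{/^R=np.array/d}' go.py
python3 go.py 460,-200,230,-80 450,198,160,-95.8
```

```text
460,-200,230,-80 [0.3835, -0.3012, 0.0004] 0.115
450,198,160,-95.8 [0.4877, -0.6855, 0.0704] 0.391
0.1 [ 178.5 -598.3  230.4] -73.4 [-84.  30.  82.  -0.  68. -10.] [-0.3  0.1  0.1] 1.004 0.0
```

The manual's scale: shifts go in shares of 0.6 m and turns go in shares of pi/2 rad. Converting my numbers, 0.38 m / 0.6 = 0.6333, 0.335 m / 0.6 = 0.5583, 0.39 rad / 1.5708 = 0.2483.

play_rows --moves '[{"travel": [0.0833, -0.0617, 0], "spin": 0.0191}, {"travel": [0.1667, -0.125, 0], "spin": 0.0318}, {"travel": [0.2467, -0.1883, 0], "spin": 0.0637}, {"travel": [0.3267, -0.25, 0], "spin": 0.0955}, {"travel": [0.4, -0.3167, 0], "spin": 0.1273}, {"travel": [0.4833, -0.3833, 0], "spin": 0.1592}, {"travel": [0.5583, -0.4417, 0], "spin": 0.191}, {"travel": [0.6333, -0.5, 0], "spin": 0.2483}]' --jaw 1 --force 50

```text
time_s: 1.1
position: [457.8, -201.0, 231.2]
orientation: [[0.995, -0.103, -0.0], [-0.103, -0.995, 0.0], [-0.0, -0.0, -1.0]]
force: [0.6, -0.6, 0.3]
finger_gap: 1.001
gripper_force: 0.0
```

```bash
python3 go.py 445,198,160,-95.8 445,198,80,-95.8
```

```text
445,198,160,-95.8 [-0.0537, -0.3956, 0.0712] -0.002
445,198,80,-95.8 [-0.0537, -0.3956, 0.1512] -0.002
1.1 [ 457.8 -201.   231.2] -95.9 [-37.  21. 100.  -0.  60.  59.] [ 0.6 -0.6  0.3] 1.001 0.0
```

In the tool's units: -0.396 m / 0.6 = -0.66, -0.38 m / 0.6 = -0.6333.

play_rows --moves '[{"travel": [-0.0117, -0.0833, 0], "spin": 0}, {"travel": [-0.0233, -0.1667, 0.0083], "spin": 0}, {"travel": [-0.035, -0.2667, 0.025], "spin": 0}, {"travel": [-0.0483, -0.3667, 0.05], "spin": 0}, {"travel": [-0.0617, -0.4667, 0.075], "spin": 0}, {"travel": [-0.075, -0.5583, 0.1], "spin": 0}, {"travel": [-0.085, -0.6333, 0.1167], "spin": 0}, {"travel": [-0.09, -0.66, 0.1167], "spin": 0}]'

```text
time_s: 2.1
position: [441.8, 198.6, 160.4]
orientation: [[0.995, -0.097, -0.002], [-0.097, -0.995, -0.0], [-0.002, 0.001, -1.0]]
force: [-0.9, -0.0, 0.3]
finger_gap: 1.004
gripper_force: 0.0
```

```bash
python3 go.py 445,198,50,-95.8; python3 -c "
from h import *
im=robot.grab_frame('scene')[:,:,::-1];cv2.imwrite('pics/s1.png',cv2.resize(im[100:250,230:400],None,fx=3.5,fy=3.5,interpolation=cv2.INTER_CUBIC))"
```

```text
445,198,50,-95.8 [0.0033, 0.0003, 0.1104] 0.004
2.1 [441.8 198.6 160.4] -95.5 [ 11.  26. 106.   0.  48. 106.] [-0.9 -0.   0.3] 1.004 0.0
```

View pics/s1.png

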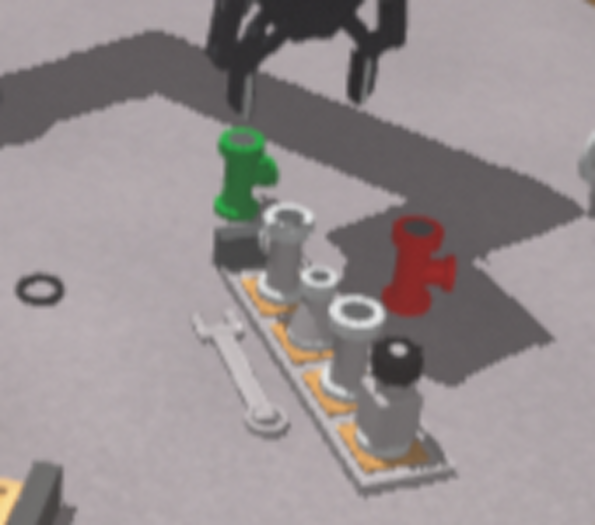

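The open gripper hangs above the tee (290,220 in the crop), its fingers on either side of the row and clear of the red and green tees. Descend, then close.

In the tool's units: 0.11 m / 0.6 = 0.1833, 0.1 m / 0.6 = 0.1667.

play_rows --moves '[{"travel": [0.0033, 0, 0.05], "spin": 0}, {"travel": [0.0033, 0, 0.1], "spin": 0}, {"travel": [0.0033, 0, 0.1417], "spin": 0}, {"travel": [0.0033, 0, 0.1667], "spin": 0}, {"travel": [0.0033, 0, 0.1833], "spin": 0}, {"travel": [0.0033, 0, 0.1833], "spin": 0}]'

```text
time_s: 2.9
position: [445.0, 196.0, 51.2]
orientation: [[0.995, -0.101, -0.0], [-0.101, -0.995, -0.0], [-0.0, 0.0, -1.0]]
force: [-0.4, -0.4, 0.0]
finger_gap: 0.998
gripper_force: 0.0
```

play_rows --moves '[{"travel": [0, 0, 0], "spin": 0}, {"travel": [0, 0, 0], "spin": 0}, {"travel": [0, 0, 0], "spin": 0}, {"travel": [0, 0, 0], "spin": 0}, {"travel": [0, 0, 0], "spin": 0}, {"travel": [0, 0, 0], "spin": 0}]' --jaw 0 --force 50

```text
time_s: 3.65
position: [445.5, 196.7, 52.1]
orientation: [[0.995, -0.1, 0.002], [-0.1, -0.995, 0.0], [0.002, -0.001, -1.0]]
force: [0.2, 0.1, 5.7]
finger_gap: 0.45
gripper_force: 49.5
```

```bash
python3 go.py 445,198,150,-95.8 479.8,-280.8,150,-36.9
```

```text
445,198,150,-95.8 [-0.0007, -0.0012, -0.0979] 0.001
479.8,-280.8,150,-36.9 [0.0818, 0.4717, -0.0979] -1.027
3.65 [445.5 196.7  52.1] -95.7 [ 11.  38. 110.   0.  33. 106.] [0.2 0.1 5.7] 0.45 49.5
```

In the tool's units: 0.2 m / 0.6 = 0.3333, 0.15 m / 0.6 = 0.25, -0.52 rad / 1.5708 = -0.331.

play_rows --moves '[{"travel": [0, 0, -0.025], "spin": 0}, {"travel": [0, 0, -0.075], "spin": 0}, {"travel": [0, 0, -0.1333], "spin": 0}, {"travel": [0.005, 0.0333, -0.1667], "spin": -0.0318}, {"travel": [0.0167, 0.1, -0.1667], "spin": -0.0955}, {"travel": [0.03, 0.175, -0.1667], "spin": -0.1719}, {"travel": [0.0433, 0.25, -0.1667], "spin": -0.2546}, {"travel": [0.0583, 0.3333, -0.1667], "spin": -0.331}]'

```text
time_s: 4.65
position: [459.2, -7.2, 151.8]
orientation: [[0.911, 0.412, -0.0], [0.412, -0.911, 0.0], [-0.0, -0.0, -1.0]]
force: [1.1, 0.4, -2.6]
finger_gap: 0.452
gripper_force: 51.0
```

```bash
python3 go.py 479.8,-280.8,110,-36.9
```

```text
479.8,-280.8,110,-36.9 [-0.0939, 0.2578, 0.0418] -0.502
4.65 [459.2  -7.2 151.8] -65.7 [-15.  25. 110.   0.  45.  51.] [ 1.1  0.4 -2.6] 0.452 51.0
```

In the tool's units: 0.258 m / 0.6 = 0.43, 0.247 m / 0.6 = 0.4117, -0.5 rad / 1.5708 = -0.3183.

play_rows --moves '[{"travel": [-0.025, 0.0717, 0], "spin": -0.0637}, {"travel": [-0.0533, 0.1467, 0], "spin": -0.1273}, {"travel": [-0.0817, 0.225, 0], "spin": -0.191}, {"travel": [-0.11, 0.3, 0.0167], "spin": -0.2546}, {"travel": [-0.1333, 0.3667, 0.0333], "spin": -0.2928}, {"travel": [-0.15, 0.4117, 0.0583], "spin": -0.3183}, {"travel": [-0.1567, 0.43, 0.0667], "spin": -0.3183}, {"travel": [-0.1567, 0.43, 0.0667], "spin": -0.3183}]'

```text
time_s: 5.65
position: [478.5, -279.7, 111.2]
orientation: [[0.607, 0.795, -0.001], [0.795, -0.607, 0.001], [0.0, -0.002, -1.0]]
force: [-0.9, 0.6, -2.8]
finger_gap: 0.448
gripper_force: 50.9
```

```bash
python3 go.py 479.8,-280.8,49,-36.9;python3 -c "
from h import *
im=robot.grab_frame('scene')[:,:,::-1];cv2.imwrite('pics/s2.png',cv2.resize(im[130:270,100:260],None,fx=3.5,fy=3.5,interpolation=cv2.INTER_CUBIC))"
```

```text
479.8,-280.8,49,-36.9 [-0.0001, 0.0017, 0.0622] -0.009
5.65 [ 478.5 -279.7  111.2] -37.4 [-42.  35.  98.   0.  47.  -4.] [-0.9  0.6 -2.8] 0.448 50.9
```

View pics/s2.png

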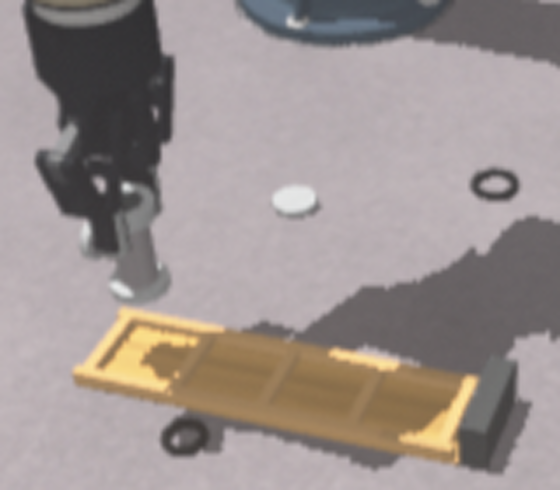

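The tee hangs upright, its foot at about (140,280), above the end pocket at about (150,350). Lower it.

play_rows --moves '[{"travel": [0, 0.0017, 0.0333], "spin": 0}, {"travel": [0, 0.0017, 0.0667], "spin": 0}, {"travel": [0, 0.0017, 0.0867], "spin": 0}, {"travel": [0, 0.0017, 0.095], "spin": 0}, {"travel": [0, 0.0017, 0.1], "spin": 0}, {"travel": [0, 0.0017, 0.1033], "spin": 0}, {"travel": [0, 0.0017, 0.1042], "spin": 0}, {"travel": [0, 0.0017, 0.1042], "spin": 0}]'

```text
time_s: 6.7
position: [480.0, -280.8, 49.3]
orientation: [[0.606, 0.795, 0.001], [0.795, -0.606, -0.0], [-0.0, 0.001, -1.0]]
force: [1.1, 1.2, -1.1]
finger_gap: 0.453
gripper_force: 51.0
```

In the tool's units: 0.001 m / 0.6 = 0.0017, 0.0005 m / 0.6 = 0.0008.

play_rows --moves '[{"travel": [0, 0, 0.0008], "spin": 0}, {"travel": [0, 0, 0.0017], "spin": 0}, {"travel": [0, 0, 0.0017], "spin": 0}]'

```text
time_s: 7.08
position: [480.1, -280.8, 49.1]
orientation: [[0.606, 0.795, 0.001], [0.795, -0.606, -0.001], [-0.0, 0.001, -1.0]]
force: [-1.3, 1.5, 7.6]
finger_gap: 0.448
gripper_force: 51.8
```

play_rows --moves '[{"travel": [0, 0, 0], "spin": 0}, {"travel": [0, 0, 0], "spin": 0}, {"travel": [0, 0, 0], "spin": 0}, {"travel": [0, 0, 0], "spin": 0}, {"travel": [0, 0, 0], "spin": 0}]' --jaw 1

```text
time_s: 7.7
position: [479.8, -280.6, 47.7]
orientation: [[0.606, 0.795, -0.0], [0.795, -0.606, 0.0], [-0.0, -0.0, -1.0]]
force: [-0.0, 0.6, 1.0]
finger_gap: 0.997
gripper_force: 0.0
```

In the tool's units: -0.1 m / 0.6 = -0.1667, -0.06 m / 0.6 = -0.1.

play_rows --moves '[{"travel": [0, 0, -0.0333], "spin": 0}, {"travel": [0, 0, -0.1], "spin": 0}, {"travel": [0, 0, -0.1667], "spin": 0}, {"travel": [0, 0, -0.1667], "spin": 0}]'

```text
time_s: 8.2
position: [481.7, -282.1, 151.0]
orientation: [[0.606, 0.796, 0.006], [0.796, -0.606, -0.005], [-0.001, 0.007, -1.0]]
force: [0.6, 0.0, -0.8]
finger_gap: 1.001
gripper_force: 0.0
```

```bash
python3 go.py 508.1,191.5,150,-95.8;python3 -c "
from h import *
im=robot.grab_frame('scene')[:,:,::-1];cv2.imwrite('pics/s3.png',cv2.resize(im[130:270,100:260],None,fx=3.5,fy=3.5,interpolation=cv2.INTER_CUBIC))"
```

```text
508.1,191.5,150,-95.8 [0.3928, -0.2659, 0.001] 1.021
8.2 [ 481.7 -282.1  151. ] -37.3 [-42.  31.  96.  -0.  52.  -5.] [ 0.6  0.  -0.8] 1.001 0.0
```

View pics/s3.png

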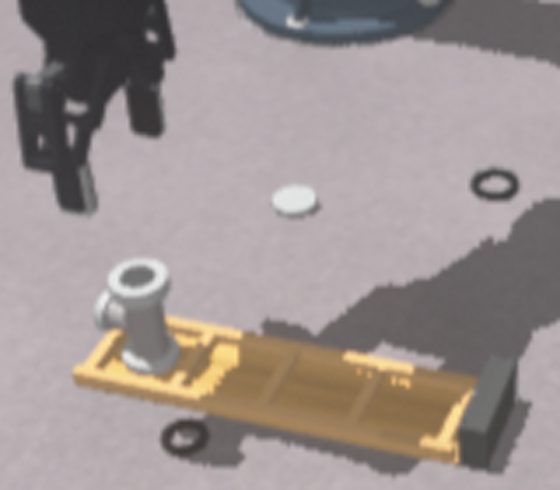

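The tee stands upright in the end pocket at about (150,350). Next is the reducer.

In the tool's units: 0.36 m / 0.6 = 0.6, 0.32 m / 0.6 = 0.5333, 1.02 rad / 1.5708 = 0.6494.

play_rows --moves '[{"travel": [0.0583, -0.04, 0], "spin": 0.0637}, {"travel": [0.1333, -0.09, 0], "spin": 0.1592}, {"travel": [0.2133, -0.145, 0], "spin": 0.2546}, {"travel": [0.2933, -0.1983, 0], "spin": 0.3501}, {"travel": [0.3733, -0.2533, 0], "spin": 0.4456}, {"travel": [0.4533, -0.3067, 0], "spin": 0.5411}, {"travel": [0.5333, -0.3617, 0], "spin": 0.6048}, {"travel": [0.6, -0.4067, 0], "spin": 0.6494}]'

```text
time_s: 9.25
position: [502.6, 155.7, 146.3]
orientation: [[0.995, -0.102, -0.003], [-0.102, -0.995, -0.0], [-0.003, 0.001, -1.0]]
force: [0.3, -0.9, -0.9]
finger_gap: 0.997
gripper_force: 0.0
```

```bash
python3 go.py 508.1,190.5,35,-95.8
```

```text
508.1,190.5,35,-95.8 [0.002, -0.0352, 0.1113] -0.0
9.25 [502.6 155.7 146.3] -95.8 [  5.  30. 101.   0.  50. 101.] [ 0.3 -0.9 -0.9] 0.997 0.0
```

In the tool's units: 0.112 m / 0.6 = 0.1867, 0.002 m / 0.6 = 0.0033.

play_rows --moves '[{"travel": [0.0017, -0.0333, 0], "spin": 0}, {"travel": [0.0033, -0.0583, 0.0167], "spin": 0}, {"travel": [0.0033, -0.0583, 0.0667], "spin": 0}, {"travel": [0.0033, -0.0583, 0.1167], "spin": 0}, {"travel": [0.0033, -0.0583, 0.1583], "spin": 0}, {"travel": [0.0033, -0.0583, 0.18], "spin": 0}, {"travel": [0.0033, -0.0583, 0.1867], "spin": 0}, {"travel": [0.0033, -0.0583, 0.1867], "spin": 0}]'

```text
time_s: 10.25
position: [509.7, 187.9, 35.9]
orientation: [[0.995, -0.1, 0.0], [-0.1, -0.995, -0.0], [0.0, -0.0, -1.0]]
force: [-0.4, 0.3, 0.5]
finger_gap: 1.003
gripper_force: 0.0
```

In the tool's units: -0.003 m / 0.6 = -0.005, -0.001 m / 0.6 = -0.0017.

play_rows --moves '[{"travel": [-0.0017, -0.005, 0], "spin": 0}, {"travel": [-0.0017, -0.005, 0], "spin": 0}]'

```text
time_s: 10.5
position: [509.1, 191.7, 36.6]
orientation: [[0.995, -0.099, 0.002], [-0.099, -0.995, 0.0], [0.002, -0.0, -1.0]]
force: [0.3, -1.0, 0.6]
finger_gap: 1.001
gripper_force: 0.0
```

play_rows --moves '[{"travel": [0, 0, 0], "spin": 0}, {"travel": [0, 0, 0], "spin": 0}, {"travel": [0, 0, 0], "spin": 0}, {"travel": [0, 0, 0], "spin": 0}, {"travel": [0, 0, 0], "spin": 0}, {"travel": [0, 0, 0], "spin": 0}]' --jaw 0

```text
time_s: 11.25
position: [508.8, 191.3, 36.0]
orientation: [[0.995, -0.1, 0.0], [-0.1, -0.995, 0.0], [0.0, -0.0, -1.0]]
force: [-0.5, 0.8, 3.9]
finger_gap: 0.308
gripper_force: 48.9
```

```bash
python3 go.py 518.3,-229.7,160,-36.9
```

```text
518.3,-229.7,160,-36.9 [0.0515, 0.418, -0.124] -1.027
11.25 [508.8 191.3  36. ] -95.7 [  9.  41. 102.   0.  37. 105.] [-0.5  0.8  3.9] 0.308 48.9
```

In the tool's units: 0.2 m / 0.6 = 0.3333, 0.15 m / 0.6 = 0.25, -0.52 rad / 1.5708 = -0.331.

play_rows --moves '[{"travel": [0, 0, -0.025], "spin": 0}, {"travel": [0, 0, -0.0833], "spin": 0}, {"travel": [0, 0, -0.15], "spin": 0}, {"travel": [0.0033, 0.0333, -0.2], "spin": -0.0318}, {"travel": [0.0117, 0.1, -0.2083], "spin": -0.0955}, {"travel": [0.0217, 0.175, -0.2083], "spin": -0.1719}, {"travel": [0.0317, 0.25, -0.2083], "spin": -0.2546}, {"travel": [0.0417, 0.3333, -0.2083], "spin": -0.331}]'

```text
time_s: 12.25
position: [513.3, -11.4, 161.5]
orientation: [[0.911, 0.412, 0.0], [0.412, -0.911, -0.0], [0.0, 0.0, -1.0]]
force: [0.3, -0.3, -0.9]
finger_gap: 0.307
gripper_force: 49.5
```

```bash
python3 go.py 518.3,-229.7,100,-36.9
```

```text
518.3,-229.7,100,-36.9 [-0.0854, 0.201, 0.0615] -0.502
12.25 [513.3 -11.4 161.5] -65.7 [-14.  28. 102.   0.  50.  52.] [ 0.3 -0.3 -0.9] 0.307 49.5
```

In the tool's units: 0.201 m / 0.6 = 0.335, 0.188 m / 0.6 = 0.3133, -0.5 rad / 1.5708 = -0.3183.

play_rows --moves '[{"travel": [-0.0267, 0.0633, 0], "spin": -0.0637}, {"travel": [-0.0567, 0.1333, 0], "spin": -0.1273}, {"travel": [-0.0867, 0.2033, 0], "spin": -0.191}, {"travel": [-0.1133, 0.2667, 0], "spin": -0.2546}, {"travel": [-0.1333, 0.3133, 0.0167], "spin": -0.2992}, {"travel": [-0.1417, 0.335, 0.05], "spin": -0.3183}, {"travel": [-0.1417, 0.335, 0.0917], "spin": -0.3183}, {"travel": [-0.1417, 0.335, 0.1], "spin": -0.3183}]'

```text
time_s: 13.25
position: [516.4, -227.8, 99.7]
orientation: [[0.606, 0.795, -0.003], [0.795, -0.606, 0.002], [-0.0, -0.004, -1.0]]
force: [0.3, -1.5, -1.6]
finger_gap: 0.31
gripper_force: 49.4
```

```bash
python3 go.py 518.3,-229.7,33,-36.9
```

```text
518.3,-229.7,33,-36.9 [-0.0003, 0.0027, 0.0667] -0.008
13.25 [ 516.4 -227.8   99.7] -37.3 [-35.  36.  97.  -0.  47.   2.] [ 0.3 -1.5 -1.6] 0.31 49.4
```

In the tool's units: 0.067 m / 0.6 = 0.1117, 0.0665 m / 0.6 = 0.1108.

play_rows --moves '[{"travel": [0, 0.0017, 0.0367], "spin": 0}, {"travel": [0, 0.0017, 0.0733], "spin": 0}, {"travel": [0, 0.0017, 0.095], "spin": 0}, {"travel": [0, 0.0017, 0.1033], "spin": 0}, {"travel": [0, 0.0017, 0.1083], "spin": 0}, {"travel": [0, 0.0017, 0.1108], "spin": 0}, {"travel": [0, 0.0017, 0.1117], "spin": 0}, {"travel": [0, 0.0017, 0.1117], "spin": 0}]'

```text
time_s: 14.25
position: [518.8, -229.1, 34.1]
orientation: [[0.606, 0.795, 0.0], [0.795, -0.606, -0.0], [0.0, 0.001, -1.0]]
force: [0.0, 0.7, -1.0]
finger_gap: 0.311
gripper_force: 49.4
```

play_rows --moves '[{"travel": [0, 0, 0.0008], "spin": 0}, {"travel": [0, 0, 0.0017], "spin": 0}, {"travel": [0, 0, 0.0017], "spin": 0}]'

```text
time_s: 14.62
position: [518.7, -229.0, 33.0]
orientation: [[0.606, 0.795, 0.0], [0.795, -0.606, -0.0], [-0.0, 0.0, -1.0]]
force: [0.4, 0.0, 0.2]
finger_gap: 0.308
gripper_force: 49.6
```

In the tool's units: 0.0005 m / 0.6 = 0.0008.

play_rows --moves '[{"travel": [0, 0, 0.0008], "spin": 0}, {"travel": [0, 0, 0.0008], "spin": 0}]'

```text
time_s: 14.88
position: [518.8, -229.0, 33.0]
orientation: [[0.606, 0.796, 0.0], [0.796, -0.606, -0.0], [-0.0, 0.0, -1.0]]
force: [-1.4, 0.5, 5.3]
finger_gap: 0.311
gripper_force: 50.1
```

play_rows --moves '[{"travel": [0, 0, 0], "spin": 0}, {"travel": [0, 0, 0], "spin": 0}, {"travel": [0, 0, 0], "spin": 0}, {"travel": [0, 0, 0], "spin": 0}, {"travel": [0, 0, 0], "spin": 0}]' --jaw 1

```text
time_s: 15.5
position: [518.6, -228.9, 32.2]
orientation: [[0.606, 0.796, -0.0], [0.796, -0.606, 0.0], [-0.0, -0.0, -1.0]]
force: [-0.2, -0.7, 0.6]
finger_gap: 0.999
gripper_force: 0.0
```

In the tool's units: -0.12 m / 0.6 = -0.2, -0.115 m / 0.6 = -0.1917.

play_rows --moves '[{"travel": [0, 0, -0.0333], "spin": 0}, {"travel": [0, 0, -0.1], "spin": 0}, {"travel": [0, 0, -0.1917], "spin": 0}, {"travel": [0, 0, -0.2], "spin": 0}]'

```text
time_s: 16.0
position: [521.1, -230.6, 156.4]
orientation: [[0.606, 0.796, 0.007], [0.796, -0.606, -0.005], [0.0, 0.009, -1.0]]
force: [-0.4, 0.9, 0.1]
finger_gap: 0.999
gripper_force: 0.0
```

```bash
python3 go.py 572.1,185.2,150,-95.8;python3 -c "
from h import *
im=robot.grab_frame('scene')[:,:,::-1];cv2.imwrite('pics/s4.png',cv2.resize(im[130:270,100:400],None,fx=2.6,fy=2.6,interpolation=cv2.INTER_CUBIC))"
```

```text
572.1,185.2,150,-95.8 [0.3617, -0.2113, 0.0064] 1.021
16.0 [ 521.1 -230.6  156.4] -37.3 [-35.  31.  95.   0.  53.   2.] [-0.4  0.9  0.1] 0.999 0.0
```

View pics/s4.png

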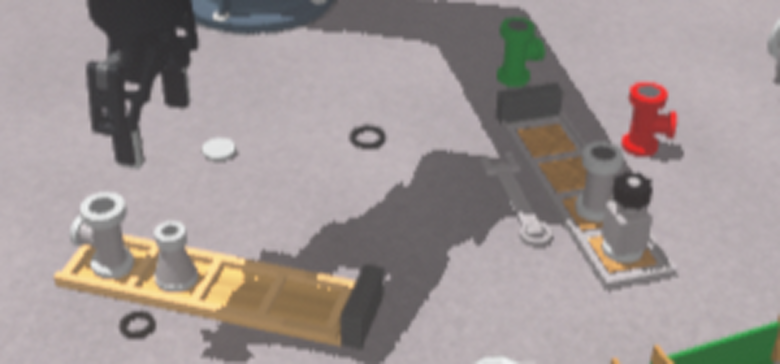

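Tee (105,245) and reducer (173,265) stand upright in the first two pockets. The nipple (600,185) and valve (628,220) are undisturbed. Nipple next.

In the tool's units: 0.345 m / 0.6 = 0.575, 0.31 m / 0.6 = 0.5167, 1.02 rad / 1.5708 = 0.6494.

play_rows --moves '[{"travel": [0.0567, -0.0333, 0], "spin": 0.0637}, {"travel": [0.13, -0.0767, 0], "spin": 0.1592}, {"travel": [0.2083, -0.1217, 0], "spin": 0.2546}, {"travel": [0.2917, -0.17, 0], "spin": 0.3501}, {"travel": [0.375, -0.2183, 0], "spin": 0.4456}, {"travel": [0.4533, -0.265, 0], "spin": 0.5411}, {"travel": [0.5167, -0.3017, 0], "spin": 0.6048}, {"travel": [0.575, -0.335, 0], "spin": 0.6494}]'

```text
time_s: 17.05
position: [566.5, 169.0, 150.4]
orientation: [[0.995, -0.102, -0.004], [-0.102, -0.995, -0.0], [-0.004, 0.001, -1.0]]
force: [0.5, 0.1, 1.6]
finger_gap: 1.004
gripper_force: 0.0
```

```bash
python3 go.py 572.1,185.2,49,-95.8
```

```text
572.1,185.2,49,-95.8 [0.0039, -0.0167, 0.1014] -0.001
17.05 [566.5 169.  150.4] -95.8 [  6.  34.  91.  -0.  55. 102.] [0.5 0.1 1.6] 1.004 0.0
```

In the tool's units: 0.101 m / 0.6 = 0.1683, -0.019 m / 0.6 = -0.0317.

play_rows --moves '[{"travel": [0.0033, -0.025, 0], "spin": 0}, {"travel": [0.0033, -0.0317, 0.0167], "spin": 0}, {"travel": [0.0033, -0.0317, 0.0667], "spin": 0}, {"travel": [0.0033, -0.0317, 0.1167], "spin": 0}, {"travel": [0.0033, -0.0317, 0.15], "spin": 0}, {"travel": [0.0033, -0.0317, 0.1667], "spin": 0}, {"travel": [0.0033, -0.0317, 0.1683], "spin": 0}, {"travel": [0.0033, -0.0317, 0.1683], "spin": 0}]'

```text
time_s: 18.05
position: [572.3, 185.6, 51.8]
orientation: [[0.995, -0.1, 0.001], [-0.1, -0.995, 0.0], [0.001, -0.0, -1.0]]
force: [0.4, -0.4, -1.0]
finger_gap: 1.001
gripper_force: 0.0
```

In the tool's units: 0.002 m / 0.6 = 0.0033.

play_rows --moves '[{"travel": [0, 0, 0.0033], "spin": 0}, {"travel": [0, 0, 0.0033], "spin": 0}, {"travel": [0, 0, 0.0033], "spin": 0}, {"travel": [0, 0, 0.0033], "spin": 0}, {"travel": [0, 0, 0.0033], "spin": 0}, {"travel": [0, 0, 0.0033], "spin": 0}, {"travel": [0, 0, 0.0033], "spin": 0}]' --jaw 0

```text
time_s: 18.92
position: [572.1, 186.0, 50.0]
orientation: [[0.995, -0.1, 0.001], [-0.1, -0.995, 0.0], [0.001, -0.0, -1.0]]
force: [-1.3, -0.2, 5.7]
finger_gap: 0.447
gripper_force: 49.9
```

```bash
python3 go.py 556.7,-178.5,175,-36.9
```

```text
556.7,-178.5,175,-36.9 [0.0211, 0.3642, -0.125] -1.027
18.93 [572.1 186.   50. ] -95.7 [  7.  43.  93.  -0.  44. 103.] [-1.3 -0.2  5.7] 0.447 49.9
```

In the tool's units: 0.195 m / 0.6 = 0.325, 0.001 m / 0.6 = 0.0017, -0.52 rad / 1.5708 = -0.331.

play_rows --moves '[{"travel": [0, 0, -0.025], "spin": 0}, {"travel": [0, 0, -0.0833], "spin": 0}, {"travel": [0, 0, -0.15], "spin": 0}, {"travel": [0.0017, 0.0333, -0.1917], "spin": -0.0318}, {"travel": [0.005, 0.1, -0.2], "spin": -0.0955}, {"travel": [0.01, 0.175, -0.2], "spin": -0.1719}, {"travel": [0.015, 0.25, -0.2], "spin": -0.2546}, {"travel": [0.0183, 0.325, -0.2], "spin": -0.331}]'

```text
time_s: 19.92
position: [562.7, -10.3, 169.5]
orientation: [[0.911, 0.412, -0.0], [0.412, -0.911, 0.0], [-0.0, -0.0, -1.0]]
force: [0.5, -0.1, -2.4]
finger_gap: 0.451
gripper_force: 50.7
```

```bash
python3 go.py 556.7,-178.5,110,-36.9
```

```text
556.7,-178.5,110,-36.9 [-0.0747, 0.1508, 0.0595] -0.503
19.93 [562.7 -10.3 169.5] -65.7 [-12.  30.  95.   0.  55.  53.] [ 0.5 -0.1 -2.4] 0.451 50.7
```

In the tool's units: 0.151 m / 0.6 = 0.2517, 0.141 m / 0.6 = 0.235, -0.5 rad / 1.5708 = -0.3183.

play_rows --moves '[{"travel": [-0.0233, 0.0467, 0], "spin": -0.0637}, {"travel": [-0.05, 0.1, 0], "spin": -0.1273}, {"travel": [-0.0767, 0.1533, 0], "spin": -0.191}, {"travel": [-0.1, 0.2017, 0], "spin": -0.2546}, {"travel": [-0.1167, 0.235, 0.0167], "spin": -0.2992}, {"travel": [-0.1242, 0.2517, 0.05], "spin": -0.3183}, {"travel": [-0.1242, 0.2517, 0.0917], "spin": -0.3183}, {"travel": [-0.1242, 0.2517, 0.1], "spin": -0.3183}]'

```text
time_s: 20.92
position: [555.1, -176.7, 107.8]
orientation: [[0.606, 0.795, -0.004], [0.795, -0.606, 0.002], [-0.001, -0.005, -1.0]]
force: [-0.0, 0.7, -2.1]
finger_gap: 0.448
gripper_force: 50.7
```

```bash
python3 go.py 556.7,-178.5,47,-36.9
```

```text
556.7,-178.5,47,-36.9 [-0.0004, 0.0024, 0.0608] -0.007
20.93 [ 555.1 -176.7  107.8] -37.3 [-29.  37.  94.   0.  50.   9.] [-0.   0.7 -2.1] 0.448 50.7
```

play_rows --moves '[{"travel": [0, 0.0017, 0.0333], "spin": 0}, {"travel": [0, 0.0017, 0.0667], "spin": 0}, {"travel": [0, 0.0017, 0.0867], "spin": 0}, {"travel": [0, 0.0017, 0.095], "spin": 0}, {"travel": [0, 0.0017, 0.1], "spin": 0}, {"travel": [0, 0.0017, 0.1025], "spin": 0}, {"travel": [0, 0.0017, 0.1033], "spin": 0}, {"travel": [0, 0.0017, 0.1033], "spin": 0}]'

```text
time_s: 21.92
position: [557.6, -178.1, 47.6]
orientation: [[0.606, 0.795, 0.0], [0.795, -0.606, -0.0], [0.0, 0.0, -1.0]]
force: [0.1, -0.8, -1.5]
finger_gap: 0.453
gripper_force: 50.7
```

In the tool's units: 0.001 m / 0.6 = 0.0017, 0.0005 m / 0.6 = 0.0008.

play_rows --moves '[{"travel": [0, 0, 0.0008], "spin": 0}, {"travel": [0, 0, 0.0017], "spin": 0}, {"travel": [0, 0, 0.0017], "spin": 0}]'

```text
time_s: 22.3
position: [557.7, -178.1, 47.0]
orientation: [[0.606, 0.796, 0.001], [0.796, -0.606, -0.0], [0.0, 0.001, -1.0]]
force: [-0.1, 1.2, 4.4]
finger_gap: 0.448
gripper_force: 51.3
```

play_rows --moves '[{"travel": [0, 0, 0], "spin": 0}, {"travel": [0, 0, 0], "spin": 0}, {"travel": [0, 0, 0], "spin": 0}, {"travel": [0, 0, 0], "spin": 0}, {"travel": [0, 0, 0], "spin": 0}]' --jaw 1

```text
time_s: 22.92
position: [557.5, -178.0, 46.2]
orientation: [[0.606, 0.795, -0.0], [0.795, -0.606, 0.0], [-0.0, -0.0, -1.0]]
force: [-0.8, 0.7, 0.1]
finger_gap: 0.998
gripper_force: 0.0
```

In the tool's units: -0.11 m / 0.6 = -0.1833, -0.105 m / 0.6 = -0.175.

play_rows --moves '[{"travel": [0, 0, -0.0333], "spin": 0}, {"travel": [0, 0, -0.1], "spin": 0}, {"travel": [0, 0, -0.175], "spin": 0}, {"travel": [0, 0, -0.1833], "spin": 0}]'

```text
time_s: 23.42
position: [559.6, -179.1, 159.8]
orientation: [[0.606, 0.796, 0.007], [0.796, -0.606, -0.004], [0.001, 0.007, -1.0]]
force: [-0.3, 0.9, 0.2]
finger_gap: 1.0
gripper_force: 0.0
```

```bash
python3 go.py 634,177.7,155,-95.8;python3 -c "
from h import *
im=robot.grab_frame('scene')[:,:,::-1];cv2.imwrite('pics/s5.png',np.hstack([cv2.resize(im[150:270,100:260],None,fx=2.5,fy=2.5,interpolation=cv2.INTER_CUBIC),cv2.resize(im[185:245,310:370],(400,300),interpolation=cv2.INTER_CUBIC)[:,:390]]))"
```

```text
634,177.7,155,-95.8 [0.3289, -0.157, 0.0048] 1.021
23.43 [ 559.6 -179.1  159.8] -37.3 [-29.  32.  92.   0.  55.   9.] [-0.3  0.9  0.2] 1.0 0.0
```

View pics/s5.png

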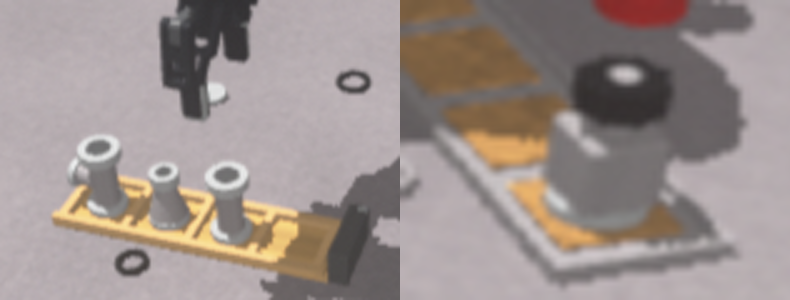

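Three fittings stand in their pockets: tee (103,190), reducer (168,205), nipple (228,215). The valve stands untouched on its pad, its knob at (622,75).

In the tool's units: 0.325 m / 0.6 = 0.5417, 0.298 m / 0.6 = 0.4967, 1.02 rad / 1.5708 = 0.6494.

play_rows --moves '[{"travel": [0.05, -0.0233, 0], "spin": 0.0637}, {"travel": [0.1167, -0.055, 0], "spin": 0.1592}, {"travel": [0.195, -0.0933, 0], "spin": 0.2546}, {"travel": [0.275, -0.1317, 0], "spin": 0.3501}, {"travel": [0.355, -0.17, 0], "spin": 0.4456}, {"travel": [0.4333, -0.2067, 0], "spin": 0.5411}, {"travel": [0.4967, -0.2367, 0], "spin": 0.6048}, {"travel": [0.5417, -0.2583, 0], "spin": 0.6494}]'

```text
time_s: 24.48
position: [630.0, 176.5, 154.2]
orientation: [[0.995, -0.101, -0.003], [-0.101, -0.995, -0.0], [-0.003, 0.001, -1.0]]
force: [-0.1, -0.4, -0.5]
finger_gap: 0.999
gripper_force: 0.0
```

```bash
python3 go.py 634,177.7,55,-95.8; python3 -c "
from h import *
print(back('scene',(310+221/6.67-.4,185+75/5-.4),89))"
```

```text
634,177.7,55,-95.8 [0.0038, -0.0016, 0.0992] 0.0
24.48 [630.  176.5 154.2] -95.8 [  6.  38.  81.   0.  61. 102.] [-0.1 -0.4 -0.5] 0.999 0.0
[639.51633242 175.40293368]
```

In the tool's units: 0.1 m / 0.6 = 0.1667, 0.097 m / 0.6 = 0.1617.

play_rows --moves '[{"travel": [0.005, -0.0033, 0.0083], "spin": 0}, {"travel": [0.005, -0.0033, 0.05], "spin": 0}, {"travel": [0.005, -0.0033, 0.1], "spin": 0}, {"travel": [0.005, -0.0033, 0.1417], "spin": 0}, {"travel": [0.005, -0.0033, 0.1617], "spin": 0}, {"travel": [0.005, -0.0033, 0.1667], "spin": 0}, {"travel": [0.005, -0.0033, 0.1667], "spin": 0}]'

```text
time_s: 25.35
position: [634.7, 175.8, 56.7]
orientation: [[0.995, -0.1, 0.001], [-0.1, -0.995, 0.0], [0.001, -0.0, -1.0]]
force: [-0.8, -0.8, 0.2]
finger_gap: 1.002
gripper_force: 0.0
```

play_rows --moves '[{"travel": [0, -0.0017, 0.0017], "spin": 0}, {"travel": [0, -0.0017, 0.0017], "spin": 0}, {"travel": [0, -0.0017, 0.0017], "spin": 0}, {"travel": [0, -0.0017, 0.0017], "spin": 0}, {"travel": [0, -0.0017, 0.0017], "spin": 0}, {"travel": [0, -0.0017, 0.0017], "spin": 0}, {"travel": [0, -0.0017, 0.0017], "spin": 0}]' --jaw 0 --force 60

```text
time_s: 26.22
position: [635.3, 178.1, 56.5]
orientation: [[0.995, -0.1, 0.002], [-0.1, -0.995, 0.001], [0.002, -0.002, -1.0]]
force: [-0.2, 3.2, 5.7]
finger_gap: 0.358
gripper_force: 73.5
```

```bash
python3 go.py 595.2,-127.4,175,-36.9
```

```text
595.2,-127.4,175,-36.9 [-0.0093, 0.308, -0.1185] -1.027
26.23 [635.3 178.1  56.5] -95.8 [  6.  45.  84.   0.  51. 102.] [-0.2  3.2  5.7] 0.358 73.5
```

In the tool's units: 0.17 m / 0.6 = 0.2833, -0.002 m / 0.6 = -0.0033, -0.52 rad / 1.5708 = -0.331.

play_rows --moves '[{"travel": [0, 0, -0.025], "spin": 0}, {"travel": [0, 0, -0.0833], "spin": 0}, {"travel": [0, 0, -0.15], "spin": 0}, {"travel": [0, 0.0333, -0.1917], "spin": -0.0318}, {"travel": [-0.0033, 0.0917, -0.1967], "spin": -0.0955}, {"travel": [-0.005, 0.1583, -0.1967], "spin": -0.1719}, {"travel": [-0.0067, 0.225, -0.1967], "spin": -0.2546}, {"travel": [-0.0083, 0.2833, -0.1967], "spin": -0.331}]'

```text
time_s: 27.22
position: [611.1, 6.6, 173.0]
orientation: [[0.912, 0.411, -0.002], [0.411, -0.912, -0.001], [-0.002, -0.0, -1.0]]
force: [0.4, 0.7, -2.6]
finger_gap: 0.356
gripper_force: 72.9
```

```bash
python3 go.py 595.2,-127.4,120,-36.9
```

```text
595.2,-127.4,120,-36.9 [-0.0695, 0.1156, 0.053] -0.503
27.23 [611.1   6.6 173. ] -65.7 [-10.  33.  87.  -0.  60.  56.] [ 0.4  0.7 -2.6] 0.356 72.9
```

In the tool's units: 0.116 m / 0.6 = 0.1933, -0.0695 m / 0.6 = -0.1158, -0.5 rad / 1.5708 = -0.3183.

play_rows --moves '[{"travel": [-0.0233, 0.0383, 0], "spin": -0.0637}, {"travel": [-0.0483, 0.08, 0], "spin": -0.1273}, {"travel": [-0.0733, 0.1217, 0], "spin": -0.191}, {"travel": [-0.095, 0.1583, 0], "spin": -0.2546}, {"travel": [-0.11, 0.1833, 0.0167], "spin": -0.2992}, {"travel": [-0.1158, 0.1933, 0.05], "spin": -0.3183}, {"travel": [-0.1158, 0.1933, 0.0833], "spin": -0.3183}, {"travel": [-0.1158, 0.1933, 0.0883], "spin": -0.3183}]'

```text
time_s: 28.22
position: [594.1, -125.6, 118.6]
orientation: [[0.606, 0.795, -0.005], [0.795, -0.606, 0.001], [-0.002, -0.005, -1.0]]
force: [-0.5, 0.9, -2.6]
finger_gap: 0.357
gripper_force: 72.9
```

```bash
python3 go.py 595.2,-127.4,53.5,-36.9;python3 -c "
from h import *
im=robot.grab_frame('scene')[:,:,::-1];cv2.imwrite('pics/s6.png',cv2.resize(im[130:270,100:260],None,fx=3.5,fy=3.5,interpolation=cv2.INTER_CUBIC))"
```

```text
595.2,-127.4,53.5,-36.9 [-0.0007, 0.002, 0.0651] -0.007
28.23 [ 594.1 -125.6  118.6] -37.3 [-22.  37.  90.  -0.  53.  15.] [-0.5  0.9 -2.6] 0.357 72.9
```

View pics/s6.png

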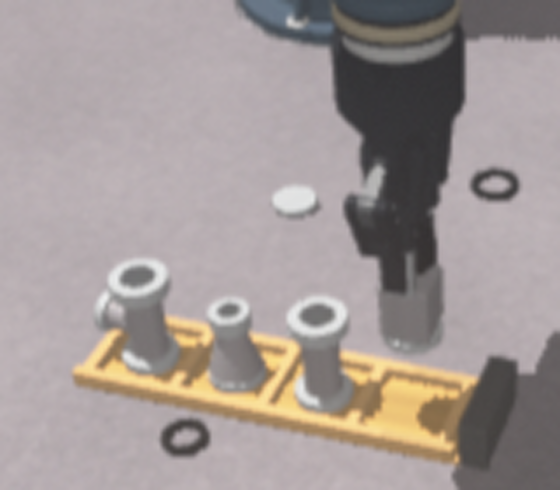

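The valve hangs upright, its foot at about (410,335), above the last pocket at about (420,405). Lower it.

play_rows --moves '[{"travel": [0, 0.0017, 0.0333], "spin": 0}, {"travel": [0, 0.0017, 0.0667], "spin": 0}, {"travel": [0, 0.0017, 0.0917], "spin": 0}, {"travel": [0, 0.0017, 0.1017], "spin": 0}, {"travel": [0, 0.0017, 0.1067], "spin": 0}, {"travel": [0, 0.0017, 0.1092], "spin": 0}, {"travel": [0, 0.0017, 0.11], "spin": 0}, {"travel": [0, 0.0017, 0.11], "spin": 0}]'

```text
time_s: 29.28
position: [597.3, -126.5, 54.7]
orientation: [[0.606, 0.795, 0.001], [0.795, -0.606, -0.0], [0.0, 0.001, -1.0]]
force: [-0.0, -0.8, -3.2]
finger_gap: 0.353
gripper_force: 72.9
```

In the tool's units: 0.0015 m / 0.6 = 0.0025, 0.001 m / 0.6 = 0.0017.

play_rows --moves '[{"travel": [0, 0, 0.0008], "spin": 0}, {"travel": [0, 0, 0.0017], "spin": 0}, {"travel": [0, 0, 0.0025], "spin": 0}, {"travel": [0, 0, 0.0025], "spin": 0}]'

```text
time_s: 29.78
position: [597.1, -126.5, 53.5]
orientation: [[0.606, 0.796, 0.0], [0.796, -0.606, -0.0], [0.0, 0.0, -1.0]]
force: [-1.6, -0.6, 3.6]
finger_gap: 0.356
gripper_force: 73.9
```

Contact: the force went from -3.2 to +3.6 N. Release and retreat.

play_rows --moves '[{"travel": [0, 0, 0], "spin": 0}, {"travel": [0, 0, 0], "spin": 0}, {"travel": [0, 0, 0], "spin": 0}, {"travel": [0, 0, 0], "spin": 0}, {"travel": [0, 0, 0], "spin": 0}]' --jaw 1

```text
time_s: 30.4
position: [597.1, -126.4, 52.8]
orientation: [[0.606, 0.795, 0.0], [0.795, -0.606, 0.0], [0.0, 0.0, -1.0]]
force: [-0.2, 0.6, 0.5]
finger_gap: 0.997
gripper_force: 0.0
```

In the tool's units: -0.15 m / 0.6 = -0.25, -0.1 m / 0.6 = -0.1667.

play_rows --moves '[{"travel": [0, 0, -0.0333], "spin": 0}, {"travel": [0, 0, -0.0833], "spin": 0}, {"travel": [0, 0, -0.1667], "spin": 0}, {"travel": [0, 0, -0.25], "spin": 0}, {"travel": [0, 0, -0.25], "spin": 0}, {"travel": [0, 0, -0.25], "spin": 0}]'

```text
time_s: 31.15
position: [596.4, -126.1, 202.4]
orientation: [[0.606, 0.795, -0.001], [0.795, -0.606, 0.0], [-0.0, -0.001, -1.0]]
force: [-0.2, 0.6, -0.1]
finger_gap: 1.002
gripper_force: 0.0
```

```bash
python3 -c "
from h import *
im=robot.grab_frame('scene')[:,:,::-1];cv2.imwrite('pics/s7.png',cv2.resize(im[130:270,100:260],None,fx=3.5,fy=3.5,interpolation=cv2.INTER_CUBIC))"
```

```text
(no output)
```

View pics/s7.png

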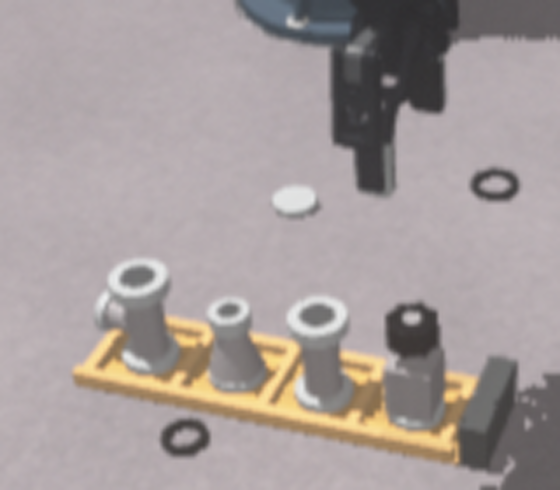

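All four stand upright in their pockets, from the far end to the end block: tee (148,355), reducer (237,375), nipple (322,390), valve (413,405). The gripper is clear of them.

```bash
python3 -c "
from station import robot
print(robot.finish_job())"
```

```text
the job is handed in; nothing more can be done
None
```

I moved all four fittings to the kit rack in reverse order and handed the job in at about 31 s; the last picture shows each standing upright in its own pocket, with the gripper clear.

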